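# Show a tin's base to the pantry scanner

## Robot

A 7-joint arm with a two-finger parallel gripper is mounted at the origin on a cart in front of the work surface, level with it; the furniture and walls round the work are solid. World frame = base frame: x ahead of the robot, y to its left, z up, the work surface at z = 0. Lengths are in m, angles in rad, forces in N, time in s.
With the tool pointing down it reaches from about 0.425 to 0.875 m from the base axis. Payload 4.7 kg.
Tool frame: the origin (TCP) lies midway between the tips of the shut fingers; the grasp point (between the pads) lies 19 mm behind it; z points along the fingers, y is the line along which they close (so a half turn about z gives the same grasp; the last joint's range is limited). The gripper opens to 87 mm and grips with 3 to 60 N. Pads are 19 mm wide; open, the fingers measure 117 mm over their backs; the gripper's body (75 mm by 190 mm) begins 51 mm behind the grasp point.
Start: joints at [-1.279, 0.321, -0.07, 1.45, 0.023, 1.371, -0.057], TCP at [0.178, 0.625, 0.223] pointing down, gripper open.
Joint ranges: [-2.86, 2.86], [-0.3, 2.09], [-1.38, 1.24], [0.06, 2.45], [-1.56, 4.7], [0.09, 2.05], [-2.69, 2.69]. Speed limits (rad/s): [2.57, 2.57, 3.14, 3.14, 3.14, 3.14, 3.14].

## Interface

Orientations are given as a rotation vector (axis times angle).
In Python, from bench import ctrl gives the robot as it stands. The module is installed in compiled form; this text tells all that it offers.
- The arm moves only by the shell command python3 -m handwheel 'ROWS' [FORCE]. ROWS is JSON, a list of rows, each a list of 7 numbers: the finger opening in m, from 0 to 0.087, then the shift along the tool's x, y, z in m, then the turn, a rotation vector about the tool's x, y, z in degrees. A call has 1 to 12 rows; each row shifts and turns the commanded pose from where the row before left it, along the tool's axes as they then stand; what a row does not reach is not made up. A row lasts 1/8 s, in which the tool goes at most 62.5 mm and 10.7 degrees, less where a joint would pass 70% of its speed; a pose out of reach is approached as far as the arm can. A call is refused whole if a number of a shift passes 0.0625 or a number of a turn 10.7, either way. A call with a gripper value outside its range is refused whole. The fingers move at their own pace and stop on an object; FORCE is the grip in N (left out, the last holds). Time passes only in rows, so rows that do not move let the fingers close. It gives the time, the measured TCP pose, the force, the opening and the grip force at its end, in the units of the state.
- ctrl.get_state(): the state, without advancing time (a new reading comes with each control period).
- ctrl.get_image(name): name is "side" or "top" or "wrist"; returns (picture, depth): 400x640x3 uint8, blue, green, red; 400x640 float32, m along the optical axis (not along the pixel's ray), 0 where there is no reading.
- ctrl.camera_info(name): a dict with "intrinsics" (3x3 intrinsics, pixels), "R" (3x3) and "t" (3): a world point X has camera coordinates R X + t. Camera axes: x right, y down, z forward; pixel columns grow to the right and rows downward; lengths in m; the calibration is good to about 2 mm. A picture is of the moment at which its call begins: read the wrist's pose just before it. camera_info takes no time and is no camera call; for the wrist camera it gives the pose at the moment of the call.
- ctrl.close_job(): hands the job in; it is judged then, once.
The state is a dict: "time": time; "joint_positions": joint angles; "qd": joint speeds; "joint_torque": joint torques, N m; "position": TCP position; "tool_rot": TCP orientation; "ft_force": force on the tool from outside, world axes, zero at the start; "torque": the same for the moment, N m; "grip_width": opening from 0.0 (shut) to 1.0 (fully open); "grip_force": force on a finger pad.
Only numpy, scipy, OpenCV 4.12 (cv2) and the standard library are available. Lean on these libraries where they do the work, as an engineer would, in place of code of your own. Each camera call takes 0.05 s, during which the arm holds its last target. There are 200 camera calls.

## Task

Clear the pantry scanner's last reading: take the stylus from its stand, push the recessed red button on the scanner's front ledge fully in with the stylus tip, and put the stylus back in its stand. Then pick up the tin and hold its base towards the sloping dark glass, parallel to the glass, over the middle of it and about 6 cm away, without touching the scanner with the tin; finish there, still holding the tin still in the air. Leave the garlic, the timer and the mandarin where they are.

Things in the scene. Friction and masses are not known exactly. Their poses are not given: they have to be found in the camera images.
- scanner: Fixed white wedge-shaped pantry scanner, 152 mm deep (x) x 130 mm wide (y). Origin: centre of its underside, on the worktop; x points from its low front to its high back, z up. The front ledge (x -76 to -36 mm) is level, 30 mm high; behind it the housing starts 32 mm high and slopes up at 25 degrees to 77 mm at x = +62 mm. Its yaw varies.
- window: The sloping dark glass of the scanner, in a black frame 88 mm (up the slope) x 106 mm (across), fixed to it. Origin: middle of the glass, on its outer face, marked by a round lens (at x +14 mm, z +55 mm in the scanner's frame). z points straight out of the glass, that is up and towards the scanner's front, 25 degrees from vertical; x points up the slope, y across.
- clear_button (a joint): Red spring push button of the scanner, 15.6 mm in diameter: 0 = out, 0.005 m = fully in, pressed straight down; it springs back. The spring takes 1.5 N to start and 4 N when fully in, then it meets a rigid stop.
- button_top (a point): Middle of the red button's upper face. It lies in the middle of a well 18 mm in diameter in the front ledge, 6 mm below the ledge's level face (at x -56 mm, y 0, z +24 mm in the scanner's frame when out).
- stand: Fixed wooden block 46 x 46 x 48 mm (foot 54 x 54 mm) with an upright 10 mm hole, 45 mm deep, in the middle of its top. Origin: centre of its underside, on the worktop; z up.
- stylus: Loose stylus standing upright in the stand's hole. Origin: the end of its tip; z points from the tip to the handle. A steel shaft 6 mm in diameter from the tip to z = 42 mm, then a round blue handle 16 mm in diameter from z = 42 to 96 mm, whose flat shoulder rests on the stand's top: when home, its tip is 6 mm above the worktop, on the axis of the stand. 40 g.
- tin: Loose small round tin with a blue, white and yellow label, 57 mm in diameter, 72 mm high, about 0.18 kg, standing upright on the worktop. Origin: centre of its base; z points from base to lid.
- garlic: Loose bulb of garlic, 60 mm wide, 59 mm high; a bystander. Origin: centre of its underside.
- timer: Loose kitchen timer, white below with a red top, 63 mm in diameter, 56 mm high; a bystander. Origin: centre of its underside.
- mandarin: Loose mandarin, 58 mm wide, 53 mm high, on the worktop in front of the sink; a bystander. Origin: centre of its underside.

How it is judged:
On the way, in this order (a step that is already met when the one before it is completed fails the run):
1. the button is pushed fully in with the stylus tip (value of joint clear_button above 0.0042 m and contact force between stylus and scanner above 1 N and distance between stylus and button_top below 0.009 m and contact force between the fingers and scanner below 0.5 N), for 0.1 s.
2. the stylus is back home in its stand and let go (horizontal distance between stylus and stand below 0.008 m and z of stylus in the frame of stand below 0.01 m and angle between stylus's own z axis and vertical below 0.15 rad and contact force between the fingers and stylus below 0.1 N), for 0.2 s.
At the end, for the whole second after the job is handed in: Tin held still in the fingers off the scanner, base to the glass: base centre within 20 mm of the middle along and across the slope, 40 to 80 mm out, parallel within 0.2 rad. Stylus home in its stand: tip within 8 mm of its axis, under 10 mm above its underside, upright within 0.15 rad (x of tin in the frame of window between -0.02 and 0.02 m and y of tin in the frame of window between -0.02 and 0.02 m and z of tin in the frame of window between 0.04 and 0.08 m and angle between the z axis of tin and the z axis of window, either way round below 0.2 rad and angle between tin's own z axis and vertical below 1 rad and contact force between the fingers and tin above 1 N and contact force between tin and scanner below 0.2 N and linear speed of tin below 0.03 m/s and horizontal distance between stylus and stand below 0.008 m and z of stylus in the frame of stand below 0.01 m and angle between stylus's own z axis and vertical below 0.15 rad); the arm keeps its last pose, push and grip.
It fails at once if the tin touches the scanner (contact force between tin and scanner above 1 N).
It fails at once if the garlic, the timer or the mandarin is moved more than 3 cm (distance of any of garlic, timer, mandarin from where it was at the start of the episode above 0.03 m).
It also fails if it takes over 48 s, if anything falls off the work surface, if the arm or the gripper's body presses on something with over 40 N, if the wrist force passes 120 N, or if a joint passes its speed limit or range.

## Working session

There is one attempt and no reset: what is moved stays moved. The work goes in short steps, Python scripts to look and compute and a shell command to move; the robot and the scene stay as the last step left them, time stands still between calls to the robot, and variables do not carry over. Pictures are saved under pics/ and viewed, at most 11 in all, crops included, and the job is handed in when it is done.

```bash
mkdir -p pics; python3 - <<'E'
from bench import ctrl
import cv2,numpy as np
s=ctrl.get_state();print({k:np.round(v,3).tolist() for k,v in s.items()})
for n in("top","side"):
    im,d=ctrl.get_image(n);cv2.imwrite(f"pics/{n}0.png",im);np.savez(f"pics/{n}0.npz",im=im,d=d,**ctrl.camera_info(n))
    c=ctrl.camera_info(n);print(n,c["intrinsics"].tolist(),(-c["R"].T@c["t"]).round(3),c["R"].round(3).tolist())
E
```

```text
{'time': 0.0, 'joint_positions': [-1.279, 0.322, -0.07, 1.452, 0.023, 1.371, -0.057], 'qd': [0.002, 0.0, -0.002, 0.003, 0.001, 0.001, 0.001], 'joint_torque': [0.0, -49.128, -0.404, -31.253, -0.064, 0.043, 0.0], 'position': [0.178, 0.625, 0.221], 'tool_rot': [-0.435, -3.111, 0.003], 'ft_force': [0.434, -0.465, -0.388], 'torque': [-0.046, -0.043, 0.019], 'grip_force': 0.0, 'grip_width': 0.999}
top [[512.168280740742, 0.0, 325.8350138518491], [0.0, 512.168280740742, 197.1052786487852], [0.0, 0.0, 1.0]] [0.449 0.032 1.338] [[0.005, -1.0, 0.008], [-0.999, -0.006, -0.044], [0.044, -0.008, -0.999]]
side [[463.8626484621983, 0.0, 326.26377292809167], [0.0, 463.8626484621983, 191.55291653281083], [0.0, 0.0, 1.0]] [0.427 0.875 0.457] [[-0.995, -0.101, 0.002], [-0.045, 0.42, -0.906], [0.091, -0.902, -0.423]]
```

View pics/top0.png

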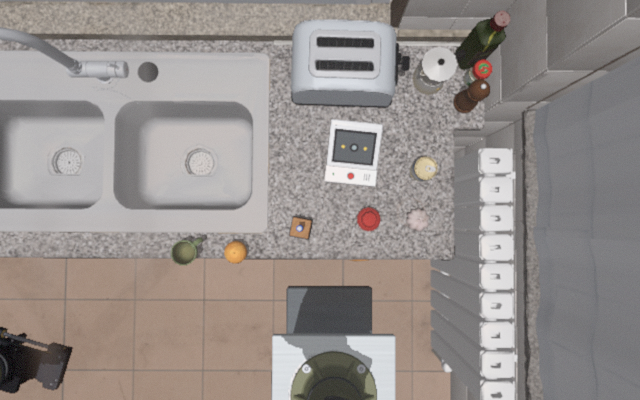

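View pics/side0.png

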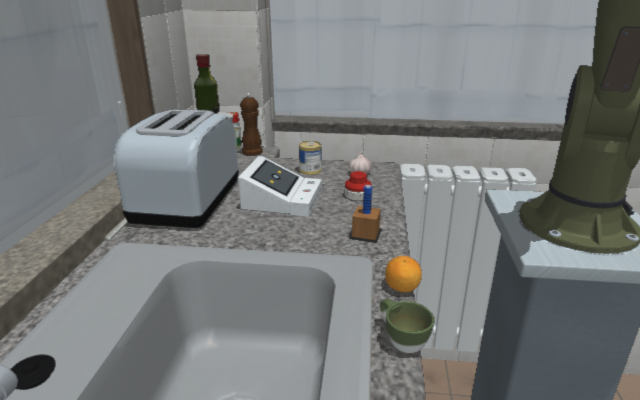

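The top view shows the stand at (301,228), scanner lens (354,148), button (351,176), tin (426,168), timer (369,219), garlic (417,219) and mandarin (235,252). The side view confirms the stylus is upright in its stand at (367,200).

```bash
cat > h.py <<'E'
import numpy as np,cv2
from scipy.spatial.transform import Rotation as Rt
def ray(c,u,v,z):
    "world point on plane z through pixel"
    K,R,t=c["intrinsics"],c["R"],c["t"]
    o=-R.T@t; d=R.T@np.linalg.solve(K,[u,v,1.]); return o+d*(z-o[2])/d[2]
def cen(mask,box):
    x0,y0,x1,y1=box;ys,xs=np.nonzero(mask[y0:y1,x0:x1]);return xs.mean()+x0,ys.mean()+y0,len(xs)
E
python3 - <<'E'
from h import *
c=np.load("pics/top0.npz");im=c["im"].astype(int);d=c["d"];b,g,r=im[...,0],im[...,1],im[...,2]
hsv=cv2.cvtColor(c["im"],cv2.COLOR_BGR2HSV);S,V=hsv[...,1],hsv[...,2]
def show(n,m,box,z):
    u,v,k=cen(m,box);p=ray(c,u,v,z);print(n,round(u,1),round(v,1),k,p.round(4),"r",np.hypot(p[0],p[1]).round(3),"depth",d[int(v),int(u)])
show("stylus",(b>r+15),(288,214,316,240),.102)
show("stand",(r>b+35),(288,214,316,240),.048)
show("button",(r>g+60),(343,168,359,184),.024)
show("tin",(S>60)&(r>b+25),(412,154,440,182),.072)
show("timer",(r>g+60),(355,205,383,233),.05)
show("mand",(r>b+80),(220,238,250,266),.03)
show("glassframe",(V<90),(328,124,382,170),.055)
# scanner outline
m=((V>200)&(S<30)|(V<90)).astype(np.uint8);m[:118]=0;m[190:]=0;m[:,:322]=0;m[:,386:]=0
n,l,st,_=cv2.connectedComponentsWithStats(m);k=1+st[1:,4].argmax()
print(st[k],cv2.minAreaRect(np.argwhere(l==k)[:,::-1].astype(np.float32)))
mm=((V<90)).astype(np.uint8);mm[:124]=0;mm[170:]=0;mm[:,:328]=0;mm[:,:]*=1;mm[:,382:]=0
print(cv2.minAreaRect(np.argwhere(mm>0)[:,::-1].astype(np.float32)))
big=cv2.resize(c["im"][110:270,280:440],None,fx=3.7,fy=3.7,interpolation=cv2.INTER_CUBIC);cv2.imwrite("pics/crop.png",big)
E
```

```text
stylus 299.2 227.8 30 [0.4289 0.0865 0.102 ] r 0.437 depth 1.233462
stand 300.3 227.5 315 [0.429  0.0861 0.048 ] r 0.438 depth 1.234318
button 350.0 175.6 25 [ 0.5626 -0.0399  0.024 ] r 0.564 depth 1.3180603
tin 424.3 167.5 174 [ 0.5798 -0.2218  0.072 ] r 0.621 depth 1.2791502
timer 368.2 218.9 411 [ 0.4513 -0.0847  0.05  ] r 0.459 depth 1.2856563
mand 234.8 252.1 356 [0.3653 0.2529 0.03  ] r 0.444 depth 1.280827
glassframe 354.5 145.5 193 [ 0.6361 -0.0492  0.055 ] r 0.638 depth 1.2862811
[ 324  120   58   66 1802] ((352.88262939453125, 152.50961303710938), (51.12067794799805, 62.34735870361328), 6.632514476776123)
((353.89178466796875, 146.778076171875), (40.14661407470703, 31.61480712890625), 6.009006023406982)
```

View pics/crop.png

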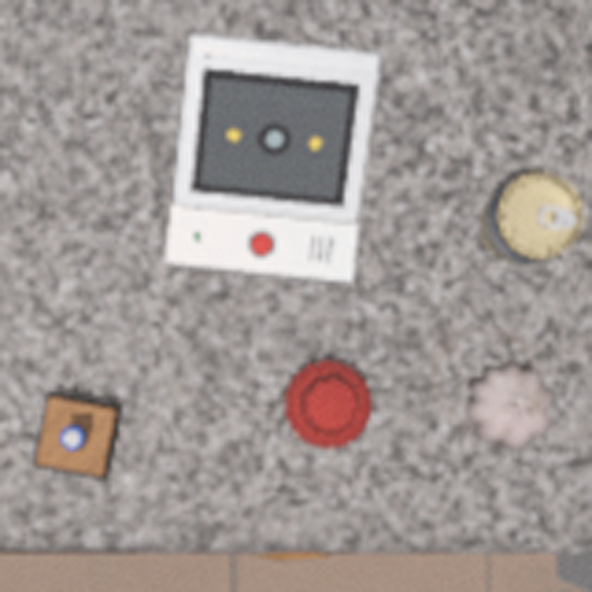

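The crop puts the lens at full-image (353.7,147.2), button (350.4,175.6), stylus top (299.2,228) and lid centre (425.9,167.7). The scanner is yawed about -6 deg. Now I'll move above the stand.

```bash
cat >> h.py <<'E'
def rel(s,p,R=None):
    "shift in the tool's axes and turn (deg) to pose p,R"
    T=Rt.from_rotvec(s["tool_rot"]); print("shift",(T.inv().apply(np.array(p)-s["position"])).round(4), "turn",(T.inv()*R).as_rotvec(degrees=True).round(2) if R else "", "pos",np.round(s["position"],4),"F",np.round(s["ft_force"],1),"w",round(s["grip_width"]*87,1),"t",s["time"])
def Rdown(yaw,tilt=0):
    "tool down, y at 90+yaw deg, tilted forward by tilt"
    x=np.array([-np.cos(np.radians(yaw)),-np.sin(np.radians(yaw)),0]);z=np.array([0,0,-1.]);y=np.cross(z,x)
    return Rt.from_rotvec(y*np.radians(-tilt))*Rt.from_matrix(np.c_[x,y,z])
E
python3 -m handwheel '[[0.087,-0.039,-0.045,-0.004,0,0,0],[0.087,-0.039,-0.045,-0.004,0,0,0],[0.087,-0.039,-0.045,-0.004,0,0,0],[0.087,-0.039,-0.045,-0.004,0,0,0],[0.087,-0.039,-0.045,-0.004,0,0,0],[0.087,-0.039,-0.045,-0.004,0,0,0],[0.087,-0.039,-0.045,-0.004,0,0,0],[0.087,-0.039,-0.045,-0.004,0,0,0],[0.087,-0.039,-0.045,-0.004,0,0,0],[0.087,-0.02,-0.02,0,0,0,-10],[0.087,0,0,0,0,0,0]]'
python3 - <<'E'
from bench import ctrl
from h import *
s=ctrl.get_state();c=ctrl.camera_info("wrist");im,d=ctrl.get_image("wrist")
np.savez("pics/w1.npz",im=im,d=d,**c);cv2.imwrite("pics/w1.png",im)
rel(s,[.429,.0865,.16],Rdown(-6.3)); print(Rdown(0,25).as_matrix().round(2)[:,2])
K,R,t=c["intrinsics"],c["R"],c["t"];print((-R.T@t).round(3),R[2].round(3))
for p in([.429,.0865,.102],[.5626,-.04,.024]):
    q=K@(R@np.array(p)+t);print((q/q[2])[:2].round(1))
E
```

```text
time: 1.48
position: [0.4191, 0.1124, 0.2585]
tool_rot: [-0.17, -3.137, -0.001]
ft_force: [-0.2, -0.3, 0.5]
grip_width: 1.0
grip_force: 0.0
shift [-0.0126 -0.0247  0.0985] turn [ 0.02 -0.01  0.09] pos [0.4191 0.1124 0.2585] F [-0.2 -0.3  0.5] w 87.0 t 1.475
[ 0.42  0.   -0.91]
[0.345 0.121 0.421] [ 0.268 -0.029 -0.963]
[292.7 199.5]
[218.9 286.5]
```

View pics/w1.png

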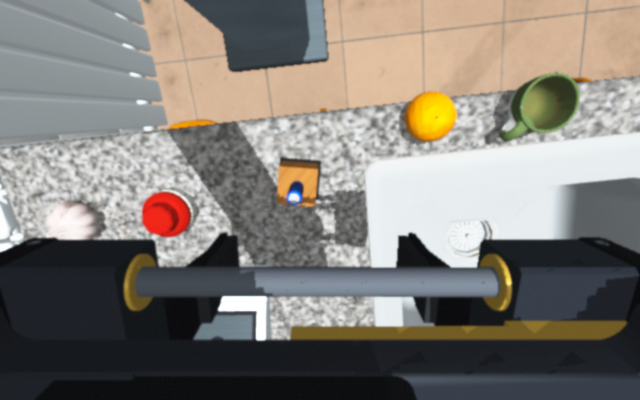

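The wrist view shows the stylus top at about (294,197), within 3 px of the prediction of (292.7,199.5). I'll refine it by colour.

```bash
python3 - <<'E'
from bench import ctrl
from h import *
c=np.load("pics/w1.npz");im=c["im"].astype(int);b,g,r=im[...,0],im[...,1],im[...,2]
print(c["intrinsics"][0,0])
x=slice(280,312);y=slice(175,212)
u,v,k=cen((b>r+40)&(b>80)|((b>180)&(b>r+5)),(280,175,312,212));print(u,v,k,"mid-handle",ray(c,u,v,.085).round(4))
m=(b>200)&(g>150);u,v,k=cen(m,(284,188,304,206));print(u,v,k,"top",ray(c,u,v,.102).round(4))
for n,px in(("lens",(353.7,147.2,.055)),("button",(350.2,175.6,.024)),("lid",(425.9,167.7,.072)),("dotL",(342.8,146.2,.055)),("dotR",(365,148.6,.055))):print(n,ray(np.load("pics/top0.npz"),*px).round(4))
cv2.imwrite("pics/w1c.png",cv2.resize(c["im"][150:220,260:340],None,fx=8,fy=8,interpolation=cv2.INTER_NEAREST))
E
```

```text
320.47542363346923
294.3388429752066 194.8388429752066 242 mid-handle [0.4285 0.0871 0.085 ]
293.6136363636364 196.85227272727272 88 top [0.4263 0.0878 0.102 ]
lens [ 0.6317 -0.0472  0.055 ]
button [ 0.5626 -0.0403  0.024 ]
lid [ 0.5793 -0.2258  0.072 ]
dotL [ 0.6341 -0.0197  0.055 ]
dotR [ 0.6284 -0.0757  0.055 ]
```

View pics/w1c.png

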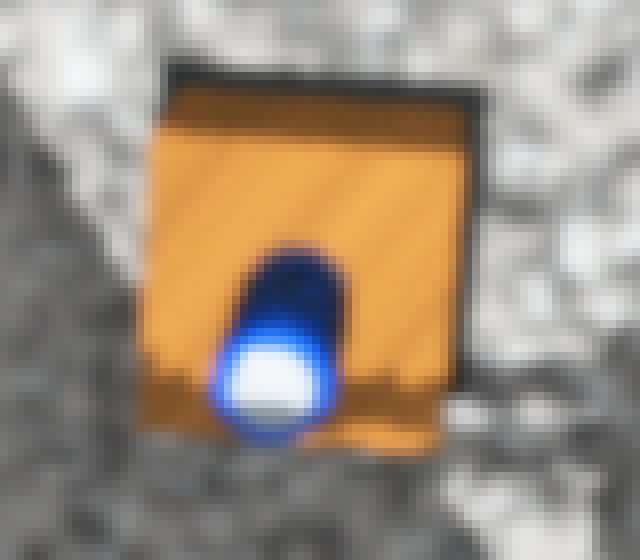

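```bash
python3 -m handwheel '[[0.087,-0.0115,-0.0243,0.03,0,0,0],[0.087,0,0,0.05,0,0,0],[0.05,0,0,0.05,0,0,0],[0.05,0,0,0.04,0,0,0],[0.05,0,0,0.0265,0,0,0],[0.05,0,0,0,0,0,0],[0.05,0,0,0,0,0,0]]' 20
python3 - <<'E'
from bench import ctrl
from h import *
s=ctrl.get_state();rel(s,[.428,.087,.062],Rdown(-6))
im,d=ctrl.get_image("wrist");cv2.imwrite("pics/w2.png",im[120:400,120:520])
E
```

```text
time: 2.4
position: [0.4279, 0.0904, 0.063]
tool_rot: [0.161, 3.136, 0.001]
ft_force: [-0.1, -0.1, 0.2]
grip_width: 0.598
grip_force: 0.0
shift [-0.0004 -0.0033  0.0009] turn [0.04 0.06 0.12] pos [0.4279 0.0904 0.063 ] F [-0.1 -0.1  0.2] w 52.0 t 2.4
```

View pics/w2.png

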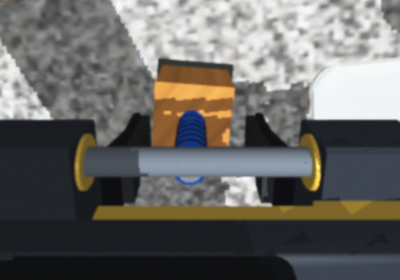

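The stylus sits between the fingers at crop (190,150), about 3 mm off towards -y, which agrees with the residual. I'll correct it and grasp.

```bash
python3 -m handwheel '[[0.05,-0.0003,-0.0033,0.0008,0,0,0],[0.05,0,0,0,0,0,0],[0.01,0,0,0,0,0,0],[0.005,0,0,0,0,0,0],[0,0,0,0,0,0,0],[0,0,0,0,0,0,0],[0,0,0,0,0,0,0]]' 20
python3 - <<'E'
from bench import ctrl
from h import *
s=ctrl.get_state();rel(s,[.428,.087,.062],Rdown(-6));print(s["grip_force"])
E
```

```text
time: 3.32
position: [0.4274, 0.086, 0.0612]
tool_rot: [-0.162, -3.137, -0.0]
ft_force: [-0.8, -0.4, 0.1]
grip_width: 0.177
grip_force: 20.0
shift [-0.0005  0.001  -0.0008] turn [ 0.   -0.    0.08] pos [0.4274 0.086  0.0612] F [-0.8 -0.4  0.1] w 15.4 t 3.325
20.000056454446167
```

```bash
python3 -m handwheel '[[0,0,0,-0.02,0,0,0],[0,0,0,-0.035,0,0,0],[0,0,0,-0.035,0,0,0],[0,-0.037,-0.028,0,0,0,0],[0,-0.037,-0.028,0,0,0,0],[0,-0.037,-0.028,0,0,0,0],[0,-0.037,-0.028,0,0,0,0],[0,0,0,0,0,0,0],[0,0,0,0,0,0,0]]' 25
python3 - <<'E'
from bench import ctrl
from h import *
s=ctrl.get_state();rel(s,[.5626,-.0403,.095],Rdown(-6))
im,d=ctrl.get_image("wrist");c=ctrl.camera_info("wrist");q=c["intrinsics"]@(c["R"]@np.array([.5626,-.0403,.024])+c["t"]);print("button px",q[:2]/q[2])
q=c["intrinsics"]@(c["R"]@np.array(s["position"]-np.array([0,0,.055]))+c["t"]);print("tip px",q[:2]/q[2])
im2,d=ctrl.get_image("side")
cv2.imwrite("pics/w3.png",np.vstack([cv2.resize(im[120:300,200:440],(800,600))[:300],cv2.resize(im2[120:220,210:470],(800,300),interpolation=cv2.INTER_CUBIC)]))
cv2.imwrite("pics/w3f.png",im)
E
```

```text
time: 4.45
position: [0.5624, -0.0402, 0.1507]
tool_rot: [-0.162, -3.136, -0.0]
ft_force: [-0.1, 0.1, -0.9]
grip_width: 0.179
grip_force: 25.0
shift [-0.0003 -0.      0.0557] turn [ 0.   -0.09  0.08] pos [ 0.5624 -0.0402  0.1507] F [-0.1  0.1 -0.9] w 15.5 t 4.45
button px [315.84706883 195.29622535]
tip px [315.5489469  219.94760204]
```

View pics/w3.png

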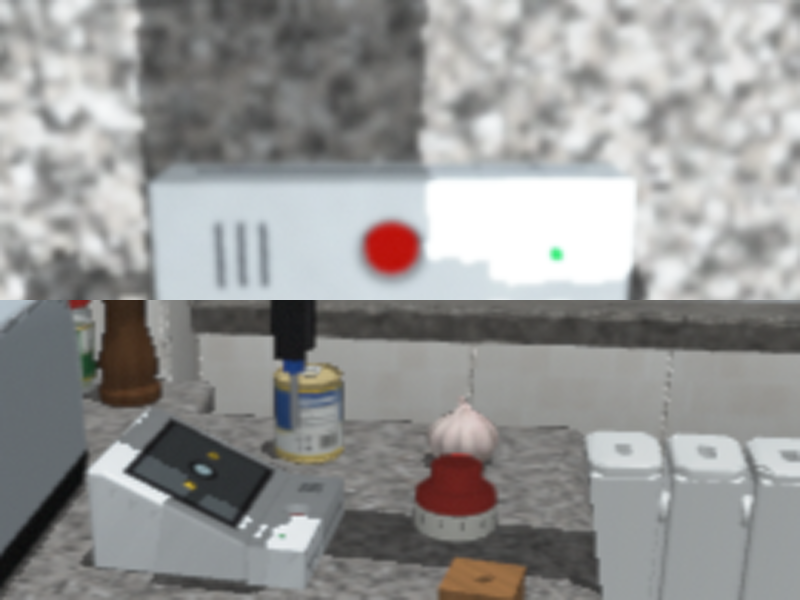

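The button is at wrist pixel (317.3,194.1) against a predicted (315.8,195.3), so the error is about 1 mm. The side view shows the stylus upright in the grip. Descending.

```bash
python3 -m handwheel '[[0,0.0005,0.0007,0.035,0,0,0],[0,0,0,0.027,0,0,0],[0,0,0,0.005,0,0,0],[0,0,0,0.005,0,0,0],[0,0,0,0.003,0,0,0],[0,0,0,0,0,0,0],[0,0,0,0,0,0,0]]' 40
```

```text
time: 5.42
position: [0.5633, -0.0395, 0.077]
tool_rot: [0.162, 3.136, 0.001]
ft_force: [-0.5, 1.2, 2.4]
grip_width: 0.172
grip_force: 40.0
```

```bash
python3 -m handwheel '[[0,0,0,0.002,0,0,0],[0,0,0,0.001,0,0,0],[0,0,0,0,0,0,0],[0,0,0,0,0,0,0]]'; python3 -m handwheel '[[0,0,0,0.001,0,0,0],[0,0,0,0.001,0,0,0],[0,0,0,0,0,0,0],[0,0,0,0,0,0,0]]'
```

```text
time: 5.92
position: [0.5634, -0.0396, 0.074]
tool_rot: [0.162, 3.136, 0.001]
ft_force: [-0.8, 1.9, 6.9]
grip_width: 0.173
grip_force: 40.0
time: 6.42
position: [0.5638, -0.0397, 0.0736]
tool_rot: [0.162, 3.135, 0.002]
ft_force: [-3.7, 2.6, 15.9]
grip_width: 0.172
grip_force: 40.0
```

The rigid stop is reached: force rose to 15.9 N and z levelled at the expected height. Retracting and returning above the stand.

```bash
python3 -m handwheel '[[0,0,0,-0.005,0,0,0],[0,0,0,-0.025,0,0,0],[0,0,0,-0.045,0,0,0],[0,0.037,0.028,0,0,0,0],[0,0.037,0.028,0,0,0,0],[0,0.037,0.028,0,0,0,0],[0,0.035,0.027,0,0,0,0],[0,0,0,0,0,0,0],[0,0,0,0,0,0,0]]'
python3 - <<'E'
from bench import ctrl
from h import *
s=ctrl.get_state();rel(s,[.4274,.086,.0612],Rdown(-6))
im2,d=ctrl.get_image("side")
cv2.imwrite("pics/s4.png",cv2.resize(im2[130:250,300:440],(700,600),interpolation=cv2.INTER_CUBIC))
E
```

```text
time: 7.55
position: [0.4293, 0.0847, 0.1461]
tool_rot: [0.163, 3.137, -0.001]
ft_force: [0.1, -0.1, -0.6]
grip_width: 0.175
grip_force: 40.0
shift [0.0021 0.0011 0.0849] turn [-0.03  0.04  0.06] pos [0.4293 0.0847 0.1461] F [ 0.1 -0.1 -0.6] w 15.2 t 7.55
```

View pics/s4.png

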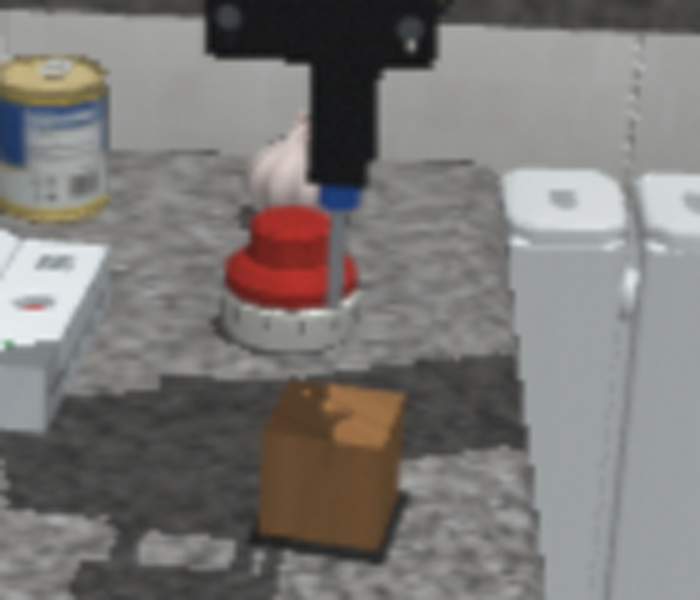

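The stylus hangs upright above the stand, with the shaft from (340,205) to (334,305). I'll line it up with the recorded grasp pose before inserting.

```bash
python3 -m handwheel '[[0,0.0021,0.0011,0.02,0,0,0],[0,0,0,0.01,0,0,0],[0,0,0,0,0,0,0],[0,0,0,0,0,0,0],[0,0,0,0,0,0,0]]' 25
python3 - <<'E'
from bench import ctrl
from h import *
s=ctrl.get_state();rel(s,[.4274,.086,.0612],Rdown(-6))
E
```

```text
time: 8.22
position: [0.4274, 0.0868, 0.1168]
tool_rot: [0.163, 3.136, 0.001]
ft_force: [-0.6, 0.5, -1.4]
grip_width: 0.173
grip_force: 25.0
shift [ 0.     -0.0009  0.0556] turn [0.03 0.05 0.07] pos [0.4274 0.0868 0.1168] F [-0.6  0.5 -1.4] w 15.0 t 8.225
```

```bash
python3 -m handwheel '[[0,0,-0.0006,0.009,0,0,0],[0,0,0,0.009,0,0,0],[0,0,0,0.009,0,0,0],[0,0,0,0,0,0,0]]'
```

```text
time: 8.72
position: [0.426, 0.086, 0.0882]
tool_rot: [-0.162, -3.136, 0.002]
ft_force: [-0.2, -0.5, -0.1]
grip_width: 0.174
grip_force: 25.0
```

```bash
python3 -m handwheel '[[0,-0.0006,0,0.012,0,0,0],[0,0,0,0.012,0,0,0],[0,0,0,0,0,0,0]]';python3 -m handwheel '[[0,0,0,0.002,0,0,0],[0,0,0,0,0,0,0]]'
```

```text
time: 9.1
position: [0.4264, 0.0858, 0.064]
tool_rot: [-0.162, -3.135, 0.002]
ft_force: [-0.9, -1.2, -0.3]
grip_width: 0.178
grip_force: 25.0
time: 9.35
position: [0.4276, 0.0862, 0.0634]
tool_rot: [0.162, 3.137, 0.0]
ft_force: [0.3, 0.2, 0.3]
grip_width: 0.174
grip_force: 25.0
```

```bash
python3 -m handwheel '[[0,0,0,0.001,0,0,0],[0.03,0,0,0,0,0,0],[0.05,0,0,0,0,0,0],[0.05,0,0,0,0,0,0],[0.05,0,0,-0.03,0,0,0],[0.06,0,0,-0.06,0,0,0],[0.087,0,0,-0.06,0,0,0],[0.087,0,0,0,0,0,0]]' 25
python3 - <<'E'
from bench import ctrl
from h import *
s=ctrl.get_state();rel(s,[.5793,-.2258,.21],Rdown(-6))
im,d=ctrl.get_image("wrist");c=ctrl.camera_info("wrist");im2,d2=ctrl.get_image("side")
cv2.imwrite("pics/s5.png",np.hstack([cv2.resize(im2[130:250,300:440],(400,400)),cv2.resize(im[100:300,200:400],(400,400))]))
q=c["intrinsics"]@(c["R"]@np.array([.4275,.0865,.102])+c["t"]);print(q[:2]/q[2])
E
```

```text
time: 10.35
position: [0.4305, 0.0871, 0.2172]
tool_rot: [0.162, 3.129, 0.008]
ft_force: [-0.3, 1.1, 0.1]
grip_width: 0.828
grip_force: 0.0
shift [-0.1802 -0.2959  0.0069] turn [0.32 0.46 0.08] pos [0.4305 0.0871 0.2172] F [-0.3  1.1  0.1] w 72.0 t 10.35
[315.9103024  197.00067599]
```

View pics/s5.png

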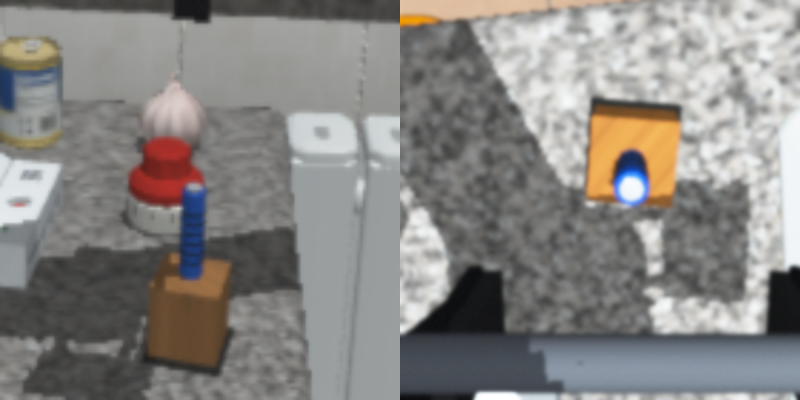

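The stylus is home: its shoulder rests on the stand and the handle top sits where predicted. Next is the tin.

```bash
python3 -m handwheel '[[0.087,-0.03,-0.049,0,0,0,0],[0.087,-0.03,-0.049,0,0,0,0],[0.087,-0.03,-0.049,0,0,0,0],[0.087,-0.03,-0.049,0,0,0,0],[0.087,-0.03,-0.049,0,0,0,0],[0.087,-0.03,-0.049,0,0,0,0],[0.087,0,0,0,0,0,0],[0.087,0,0,0,0,0,0]]' 25
python3 - <<'E'
from bench import ctrl
from h import *
s=ctrl.get_state();im,d=ctrl.get_image("wrist");c=ctrl.camera_info("wrist")
q=c["intrinsics"]@(c["R"]@np.array([.5793,-.2258,.072])+c["t"]);print("pred",q[:2]/q[2])
hsv=cv2.cvtColor(im,cv2.COLOR_BGR2HSV);m=((hsv[...,0]>15)&(hsv[...,0]<35)&(hsv[...,1]>50)).astype(np.uint8)
m[:130]=0;m[260:]=0;m[:,:240]=0;m[:,420:]=0
n,l,st,ce=cv2.connectedComponentsWithStats(m);k=1+st[1:,4].argmax();pts=np.argwhere(l==k)[:,::-1].astype(np.float32)
e=cv2.minEnclosingCircle(pts);print(st[k],e);print(ray(c,*e[0],.072).round(4))
p=ray(c,*e[0],.072);rel(s,[p[0],p[1],.028],Rdown(-6))
cv2.imwrite("pics/w6.png",im[100:300,200:440]) 
E
```

```text
time: 11.45
position: [0.575, -0.2244, 0.2102]
tool_rot: [-0.164, -3.134, -0.001]
ft_force: [-0.1, 1.1, 0.1]
grip_width: 0.998
grip_force: 0.0
pred [314.42681834 196.04373487]
[ 287  165   60   60 2389] ((316.6339416503906, 194.42672729492188), 29.84870147705078)
[ 0.5779 -0.2235  0.072 ]
shift [-0.0034  0.0012  0.1822] turn [ 0.02 -0.21  0.02] pos [ 0.575  -0.2244  0.2102] F [-0.1  1.1  0.1] w 86.8 t 11.45
```

View pics/w6.png

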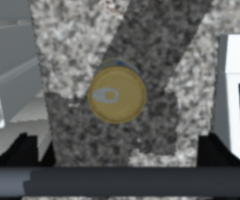

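The lid is a circle centred at (316.6,194.4) in the full frame. Its radius matches 28.5 mm, and it lies 2 mm from the top-camera estimate. Descending and grasping.

```bash
python3 -m handwheel '[[0.087,-0.0036,0.0006,0.05,0,0,0],[0.087,0,0,0.05,0,0,0],[0.087,0,0,0.045,0,0,0],[0.087,0,0,0.025,0,0,0],[0.087,0,0,0.012,0,0,0],[0.087,0,0,0,0,0,0],[0.087,0,0,0,0,0,0]]' 25
python3 -m handwheel '[[0.07,0,0,0,0,0,0],[0.055,0,0,0,0,0,0],[0.05,0,0,0,0,0,0],[0.045,0,0,0,0,0,0],[0.045,0,0,0,0,0,0],[0.045,0,0,0,0,0,0]]' 25
```

```text
time: 12.38
position: [0.5809, -0.2245, 0.0318]
tool_rot: [0.161, 3.135, -0.0]
ft_force: [0.0, -0.4, 1.3]
grip_width: 1.001
grip_force: 0.0
time: 13.12
position: [0.5798, -0.2249, 0.0304]
tool_rot: [0.162, 3.137, -0.0]
ft_force: [-0.2, -1.6, 1.7]
grip_width: 0.655
grip_force: 25.0
```

```bash
python3 -m handwheel '[[0.045,0,0,-0.02,0,0,0],[0.045,0,0,-0.05,0,0,0],[0.045,0,0,-0.05,0,0,0],[0.045,0,0,-0.05,0,0,0],[0.045,0,0,-0.03,0,0,0],[0.045,0,0,0,0,0,0]]' 30
python3 - <<'E'
from bench import ctrl
from h import *
s=ctrl.get_state();R=Rdown(-5.8,25);rel(s,[.5518,-.0391,.2272],R);print(R.as_matrix()[:,2],s["grip_force"])
E
```

```text
time: 13.88
position: [0.5809, -0.2255, 0.2335]
tool_rot: [0.162, 3.132, -0.001]
ft_force: [1.5, 0.0, -2.7]
grip_width: 0.651
grip_force: 30.0
shift [0.0482 0.1824 0.006 ] turn [ -0.04 -24.69  -0.13] pos [ 0.5809 -0.2255  0.2335] F [ 1.5  0.  -2.7] w 56.6 t 13.875
[ 0.42045476 -0.04270824 -0.90630779] 29.999926211312413
```

```bash
python3 -m handwheel '[[0.045,0.012,0.0456,0,0,0,0],[0.045,0.012,0.0456,0,0,0,0],[0.045,0.012,0.0456,0,0,0,0],[0.045,0.012,0.0456,0,0,0,0],[0.045,0,0,0,0,-6.2,0],[0.045,0,0,0,0,-6.2,0],[0.045,0,0,0,0,-6.2,0],[0.045,0,0,0,0,-6.1,0],[0.045,0,0,0,0,0,0],[0.045,0,0,0,0,0,0]]'
python3 - <<'E'
from bench import ctrl
from h import *
s=ctrl.get_state();R=Rdown(-5.8,25);rel(s,[.5939,-.0434,.1366],R)
E
```

```text
time: 15.12
position: [0.5508, -0.0391, 0.2302]
tool_rot: [0.142, 2.709, -0.03]
ft_force: [-0.7, -0.3, -3.2]
grip_width: 0.654
grip_force: 30.0
shift [-4.000e-04  1.000e-04  1.032e-01] turn [-0.05 -0.38 -0.2 ] pos [ 0.5508 -0.0391  0.2302] F [-0.7 -0.3 -3.2] w 56.9 t 15.125
```

```bash
python3 -m handwheel '[[0.045,-0.0004,0,0.035,0,-0.4,0],[0.045,0,0,0.035,0,0,0],[0.045,0,0,0.022,0,0,0],[0.045,0,0,0.011,0,0,0],[0.045,0,0,0,0,0,0],[0.045,0,0,0,0,0,0],[0.045,0,0,0,0,0,0]]'
python3 - <<'E'
from bench import ctrl
from h import *
s=ctrl.get_state();R=Rdown(-5.8,25);rel(s,[.5939,-.0434,.1366],R)
im,d=ctrl.get_image("side");im2,d=ctrl.get_image("top")
cv2.imwrite("pics/s7.png",np.hstack([cv2.resize(im[110:260,200:440],(800,500))[:, :],])); 
E
```

```text
time: 16.0
position: [0.5949, -0.0425, 0.1381]
tool_rot: [0.14, 2.699, -0.03]
ft_force: [-0.4, -0.3, -2.3]
grip_width: 0.649
grip_force: 30.0
shift [ 0.0015 -0.001   0.001 ] turn [ 0.01  0.18 -0.12] pos [ 0.5949 -0.0425  0.1381] F [-0.4 -0.3 -2.3] w 56.5 t 16.0
```

View pics/s7.png

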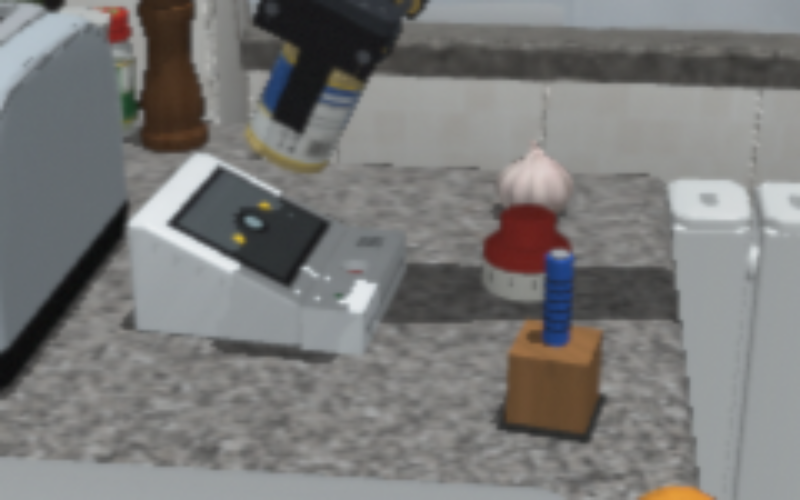

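The tin's base is parallel to the glass and clear of the scanner, with the base edge near crop (290,155). The stylus is home and the bystanders look unmoved. Handing in.

```bash
python3 -m handwheel '[[0.045,0,0,0,0,0,0],[0.045,0,0,0,0,0,0],[0.045,0,0,0,0,0,0]]' && python3 -c "
from bench import ctrl
print(ctrl.close_job())"
```

```text
time: 16.48
position: [0.5944, -0.0428, 0.137]
tool_rot: [0.14, 2.7, -0.031]
ft_force: [-0.3, 0.0, -2.1]
grip_width: 0.656
grip_force: 30.0
the job is handed in; nothing more can be done
None
```

I handed the job in at 16.5 s: the button was pressed to its stop, the stylus is back in its stand, and the tin is held still about 6 cm from the glass, base parallel to it; the hand-in returned no verdict.

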